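# Screw the right lid onto the storage jar

### The arm

A 6-joint arm with a two-finger parallel gripper is mounted at the origin on a cart in front of the work surface, level with it; the furniture and walls round the work are solid. World frame = base frame: x ahead of the robot, y to its left, z up, the work surface at z = 0. Lengths are in m, angles in rad, forces in N, time in s.
With the tool pointing down it reaches from about 0.3 to 0.875 m from the base axis. Payload 6.4 kg.
Tool frame: the origin (TCP) lies midway between the tips of the shut fingers; the grasp point (between the pads) lies 19 mm behind it; z points along the fingers, y is the line along which they close (so a half turn about z gives the same grasp; the last joint's range is limited). The gripper opens to 85 mm and grips with 20 to 120 N. Pads are 22 mm wide; open, the fingers measure 114 mm over their backs; the gripper's body (76 mm by 85 mm) begins 54 mm behind the grasp point. The pads swing forward as they close: fully open they stand 13 mm farther back than shut.
Start: joints at [-1.331, 0.181, 1.607, -0, 1.354, -0.206], TCP at [0.248, -0.519, 0.231] pointing down, gripper open.
Joint ranges: [-2.99, 2.99], [-0.89, 2.07], [0.3, 2.58], [-1.14, 4.28], [0, 2.63], [-3.12, 3.12]. Speed limits (rad/s): [2.57, 2.57, 3.01, 3.14, 3.14, 3.14].

### API

Orientations are given as a unit quaternion [w, x, y, z].
In Python, from bench import sensors, vision, ctrl gives the robot as it stands.
- The arm moves only by the tool carry_out, never from a script. Its argument "deltas" is text: rows parted by semicolons, each of 7 numbers parted by spaces: the shift along the tool's x, y, z in mm, then the turn, a rotation vector about the tool's x, y, z in rad, then the closure, from 0 (fully open) to 1 (shut). In form: tx ty tz ax ay az claw; .... A call has 1 to 12 rows; each row is the pose to reach, as a shift and turn from the pose commanded when the call began, along the tool's axes at that moment; what a row does not reach only later rows make up. A row lasts 1/8 s, in which the tool goes at most 62.5 mm and 10.7 degrees, less where a joint would pass 70% of its speed; a pose out of reach is approached as far as the arm can. A call with a gripper value outside its range is refused whole. The fingers move at their own pace and stop on an object; the grip force is fixed at half the most. Time passes only in rows, so rows that repeat a pose let the fingers close. It gives the time, the measured TCP pose, the force, the opening and the grip force at its end, in the units of the state.
- sensors.get_obs(): the state, without advancing time (a new reading comes with each control period).
- vision.camera(name): name is "scene" or "top"; returns the picture (384x512x3 uint8, blue, green, red); there is no depth.
- vision.camera_model(name): a dict with "K" (3x3 intrinsics, pixels), "k1" (the pictures are not rectified: a ray, as slopes to the right and down, at radius r is drawn at 1 + k1 r^2 times it, then the intrinsics apply), "extrinsics" (4x4, takes a point from world to camera coordinates). Camera axes: x right, y down, z forward; pixel columns grow to the right and rows downward; lengths in m; the calibration is good to about 2 mm. A picture is of the moment at which its call begins. camera_model takes no time and is no camera call.
- ctrl.hand_in(): hands the job in; it is judged then, once.
The state is a dict: "time_s": time; "q": joint angles; "dq": joint speeds; "joint_efforts": joint torques, N m; "eef_pos": TCP position; "eef_rot": TCP orientation; "wrist_force": force on the tool from outside, world axes, zero at the start; "torque": the same for the moment, N m; "opening": opening from 0.0 (shut) to 1.0 (fully open); "grasp_force": force on a finger pad.
Only numpy, scipy, OpenCV 4.12 (cv2) and the standard library are available. Lean on these libraries where they do the work, as an engineer would, in place of code of your own. Each camera call takes 0.05 s, during which the arm holds its last target. There are 200 camera calls.

### The job

Close the steel storage jar with the lid that fits it, the larger of the two: rest the lid level on the jar's thread with its grip bar turned roughly 30 degrees clockwise (seen from above) past the notches, turn it back anticlockwise until it drops fully down through the notches, then screw it clockwise to its stop and let go. Leave the smaller lid where it lies.

Things in the scene. Friction and masses are not known exactly. Their poses are not given: they have to be found in the camera images.
- jar: Open steel jar, 90 mm wide, 95 high, fixed. Origin: centre of underside, z up. Its neck (64 mm wide, rim 95 high) bears a flat thread land 84 mm wide, 86 to 90 high, cut by two 48-degree notches centred on the jar's +x and -x; an ear handle (to 68 mm from the axis) stands below each notch. Under the land, lugs can turn from 12 degrees anticlockwise to 60 clockwise of the notches, to end stops.
- lid: The lid that fits: loose hollow steel cap, 98 mm wide, top face 20 high, 0.1 to 0.17 kg, right side up. Origin: centre of lower edge. Black grip bar on top along its x: 60 long, 14 wide, up to 51 high. Two lugs inside the lower edge at +x and -x, so it is the same after a half turn. Bar is in line with the lugs. Inner top face 16 high. Play round the jar's neck and land 4 mm. Turns easily.
- lid_lug (a point): Lower edge of the lid at its +x lug, 39 mm from the axis; lugs are 24 degrees wide, 5 high, inner faces 72 mm apart. Lid origin over jar origin: 90 mm with lugs resting on the land; 79 mm once dropped through the notches (bar within 12 degrees of the ears' line; a light push down of 5 N seats it), and still 79 when tight, the bar 60 degrees clockwise of the ears' line.
- small_lid: The lid that does not fit, to be left alone: same make, only 72 mm wide, bar 50 mm long. Loose, right side up. Origin: centre of lower edge, x along its bar. The two lids lie to the right of the jar, one nearer the robot and one farther, either way round.
There are look-alikes about, which are no part of the job. Leave any blue look-alike of the lid alone.

How it is judged:
By the outcome, as a careful person would: the job done as asked, in the order asked, and still so for the second after the job is handed in, with the robot touching nothing.
It also fails if it takes over 45 s, if anything falls off the work surface, if the arm or the gripper's body presses on something with over 40 N, if the wrist force passes 120 N, or if a joint passes its speed limit or range.

## Working session

There is one attempt and no reset: what is moved stays moved. The work goes in short steps, Python scripts to look and compute and a tool call to move; the robot and the scene stay as the last step left them, time stands still between calls to the robot, and variables do not carry over. Pictures are saved under pics/ and viewed, at most 10 in all, crops included, and the job is handed in when it is done.

Besides the shell and the picture viewer there is one more tool, called as name(argument=value, ...), one argument or row to a line, values as JSON. carry_out: Moves the arm, as the interface text tells. Its arguments: {"type":"object","properties":{"deltas":{"type":"string"}},"required":["deltas"]}

```bash
mkdir -p pics; cat > h.py <<'E'
import numpy as np, cv2
from bench import sensors, vision, ctrl
from scipy.spatial.transform import Rotation as R
def ray(name,u,v):
    m=vision.camera_model(name);K=np.array(m["K"]);E=np.array(m["extrinsics"])
    d=np.array([(u-K[0,2])/K[0,0],(v-K[1,2])/K[1,1]]);s=d.copy()
    for _ in range(30): s=d/(1+m["k1"]*(s@s))
    return -E[:3,:3].T@E[:3,3], E[:3,:3].T@np.array([s[0],s[1],1])
def at_z(name,u,v,z):
    c,r=ray(name,u,v); return (c+r*(z-c[2])/r[2])
def proj(name,p):
    m=vision.camera_model(name);K=np.array(m["K"]);E=np.array(m["extrinsics"])
    c=E[:3,:3]@np.array(p)+E[:3,3];s=c[:2]/c[2];s=s*(1+m["k1"]*(s@s));return K[:2,:2]@s+K[:2,2]
def snap(name,fn,crop=None,k=1):
    im=vision.camera(name)
    if crop: x0,y0,x1,y1=crop; im=im[y0:y1,x0:x1]
    cv2.imwrite("pics/"+fn,cv2.resize(im,None,fx=k,fy=k,interpolation=cv2.INTER_CUBIC))
E
python3 - <<'E'
from h import *
a=vision.camera("scene");b=vision.camera("top")
cv2.imwrite("pics/a.png",a);cv2.imwrite("pics/b.png",cv2.resize(b,(800,600),interpolation=cv2.INTER_CUBIC))
for n in("scene","top"):
    m=vision.camera_model(n);print(m["K"],m["k1"],ray(n,256,192))
print(sensors.get_obs())
E
```

```text
[[446.53625062   0.         245.73294815]
 [  0.         446.53625062 194.31134999]
 [  0.           0.           1.        ]] -0.08197391178890075 (array([ 0.07768805, -1.08809559,  0.50013391]), array([ 0.47038343,  0.7480487 , -0.46874095]))
[[471.73639457   0.         261.41597115]
 [  0.         471.73639457 192.09792464]
 [  0.           0.           1.        ]] 0.06393391778559829 (array([ 0.44745058, -0.33498223,  1.39175976]), array([ 0.0443296 , -0.00621054, -0.99906365]))
{'time_s': 0.1, 'q': array([-1.33130676e+00,  1.81453461e-01,  1.60790934e+00,  1.22266011e-05,
        1.35378128e+00, -2.06283334e-01]), 'dq': array([ 0.00135676, -0.00229867, -0.0036215 ,  0.00125907, -0.00134011,
        0.00083273]), 'joint_efforts': array([-3.50043474e-04, -4.45879412e+01, -3.52238953e+01, -3.64181715e-04,
        4.13439557e-03, -4.43972692e-05]), 'eef_pos': array([ 0.24782373, -0.51831076,  0.23048106]), 'eef_rot': array([-7.75704330e-04,  9.75263475e-01,  2.21044234e-01, -6.91058201e-06]), 'wrist_force': array([ 0.11895202, -0.03214872, -0.22897804]), 'torque': array([0.02895441, 0.00738224, 0.01787813]), 'grasp_force': 0.0, 'opening': 1.0012808314983348}
```

View pics/b.png

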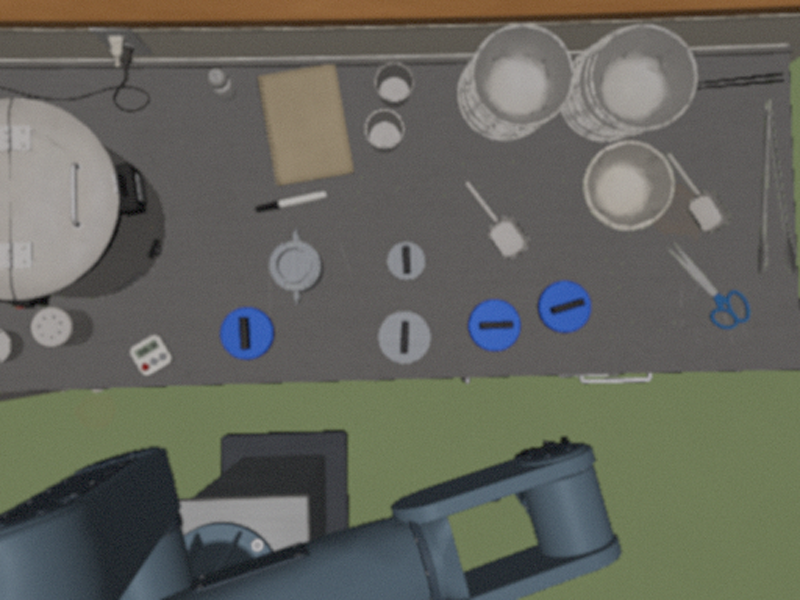

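View pics/a.png

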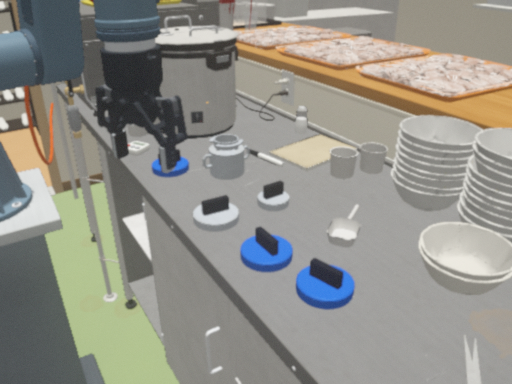

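The top view (800 px wide) shows the jar at about (295,266) with its ears at (295,237) and (296,297). The large grey lid is at (404,337), the small lid at (406,261), and there are three blue look-alikes. Next I'll enlarge this area.

```bash
python3 - <<'E'
from h import *
snap("top","c.png",(160,140,290,240),6)
E
```

```text
(no output)
```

View pics/c.png

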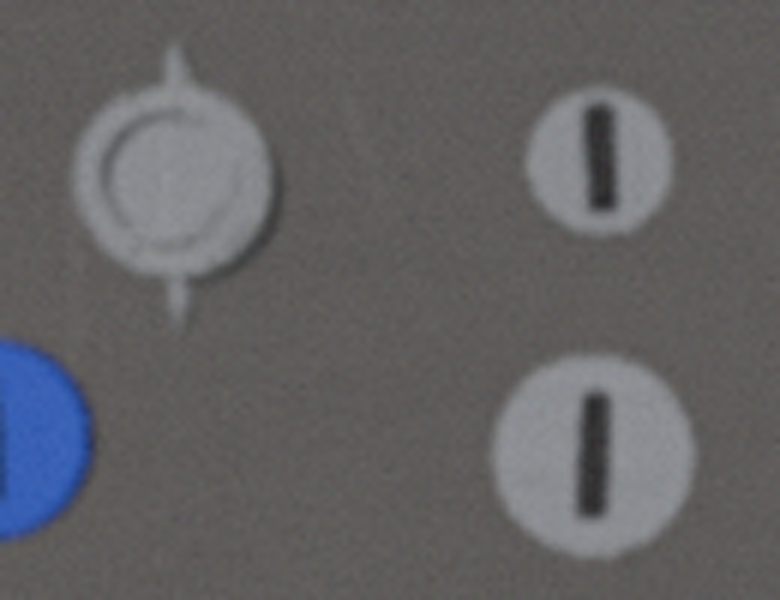

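The crop shows the jar disc centred at (173,181) with ear tips at (174,45) and (178,330). The big lid's disc is centred at (594,455), its bar running from (597,390) to (590,518). The small lid is at (600,160).

```bash
python3 - <<'E'
from h import *
def c(x,y,z): return at_z("top",160+(x+.5)/6-.5,140+(y+.5)/6-.5,z)
def pr(n,*p): print(n,*[np.round(q*1000,1) for q in p])
pr("lid edges z20",c(493,455,.02),c(695,455,.02),c(594,353,.02),c(594,558,.02))
a,b=c(597,388,.051),c(590,520,.051);pr("bar",a,b,(a+b)/2);print(np.linalg.norm(a-b),np.degrees(np.arctan2(*(a-b)[[1,0]])))
for z in(.03,.06,.08):
  a,b=c(174,43,z),c(178,332,z);pr("ears",z*1000*np.ones(1),a,b,(a+b)/2);print(np.linalg.norm(a-b),np.degrees(np.arctan2(*(a-b)[[1,0]])))
pr("jar z80",c(74,181,.08),c(273,181,.08),c(173,83,.08),c(173,281,.08))
pr("small",c(527,160,.02),c(673,160,.02),c(600,85,.02),c(600,236,.02))
snap("scene","d.png",(150,110,310,240),5)
o=sensors.get_obs();print(R.from_quat(np.roll(o["eef_rot"],-1)).as_matrix().round(4))
E
```

```text
lid edges z20 [ 441.4 -300.4   20. ] [ 438.8 -398.2   20. ] [ 489.4 -350.5   20. ] [ 390.4 -348.    20. ]
bar [ 471.9 -351.2   51. ] [ 409.6 -346.3   51. ] [ 440.8 -348.7   51. ]
0.06243677744733 -4.521086911936187
ears [30000.] [ 643.6 -152.2   30. ] [ 504.4 -151.2   30. ] [ 574.  -151.7   30. ]
0.13927172415103378 -0.37407206968470014
ears [60000.] [ 639.3 -156.2   60. ] [ 503.1 -155.3   60. ] [ 571.2 -155.7   60. ]
0.13620352383135562 -0.3740720696846873
ears [80000.] [ 636.4 -158.9   80. ] [ 502.3 -158.    80. ] [ 569.3 -158.4   80. ]
0.1341580569515702 -0.37407206968468637
jar z80 [ 573.3 -111.6   80. ] [ 571.2 -203.2   80. ] [ 617.8 -158.    80. ] [ 525.9 -156.2   80. ]
small [ 584.1 -320.4   20. ] [ 582.4 -391.4   20. ] [ 619.8 -356.8   20. ] [ 546.2 -354.9   20. ]
[[ 9.023e-01  4.312e-01 -3.000e-04]
 [ 4.312e-01 -9.023e-01  1.100e-03]
 [ 2.000e-04 -1.100e-03 -1.000e+00]]
```

View pics/d.png

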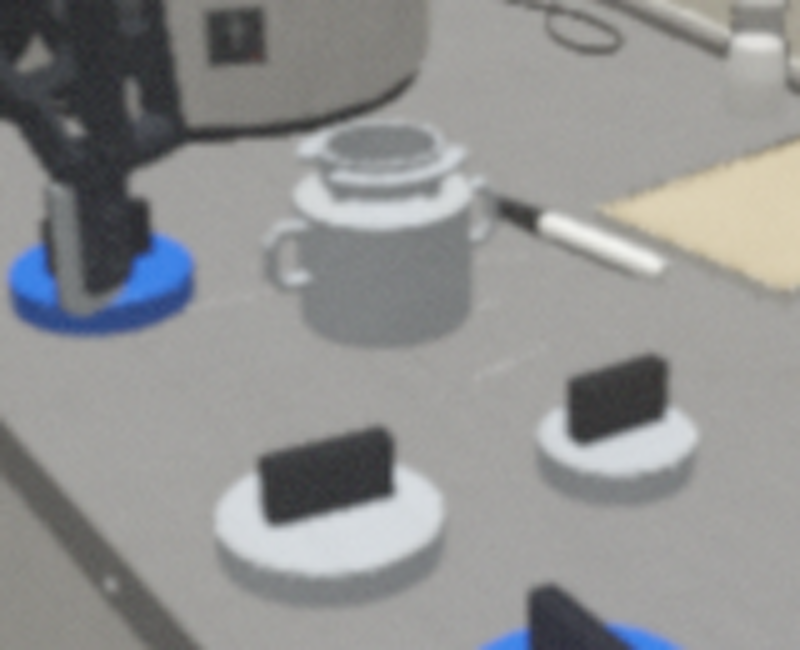

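```bash
python3 - <<'E'
from h import *
def c(x,y,z): return (at_z("scene",150+(x+.5)/5-.5,110+(y+.5)/5-.5,z)*1000).round(1)
# project model circles for candidate poses; compare with read extents
def circ(n,x,y,z,r,off,k):
    t=np.linspace(0,2*np.pi,90);P=np.array([proj(n,(x+r*np.cos(a),y+r*np.sin(a),z)) for a in t]);P=(P-off+.5)*k-.5
    return P.min(0).round(0),P.max(0).round(0)
S=("scene",np.array([150,110]),5);T=("top",np.array([160,140]),6)
for nm,x,y,z,r in(("rim",.571,-.156,.095,.032),("land",.571,-.156,.088,.042),("base",.571,-.156,0,.045),("lidtop",.4402,-.3491,.02,.049),("lidbot",.4402,-.3491,0,.049)):
    for n,o,k in(S,T): print(nm,n,*circ(n,x,y,z,r,o,k))
E
```

```text
rim scene [312. 121.] [439. 167.]
rim top [ 96. 111.] [236. 251.]
land scene [292. 127.] [459. 188.]
land top [76. 91.] [260. 273.]
base scene [295. 279.] [468. 353.]
base top [101. 107.] [285. 290.]
lidtop scene [213. 452.] [444. 568.]
lidtop top [492. 354.] [695. 556.]
lidbot scene [217. 491.] [445. 610.]
lidbot top [493. 355.] [693. 555.]
```

```bash
python3 - <<'E'
from h import *
from scipy.optimize import least_squares
t=np.linspace(0,2*np.pi,72)
def ext(n,x,y,z,r,o,k):
    P=np.array([proj(n,(x+r*np.cos(a),y+r*np.sin(a),z)) for a in t]);P=(P-o+.5)*k-.5
    return np.r_[P.min(0),P.max(0)]/k
S=(np.array([150,110]),5);T=(np.array([160,140]),6);N=np.nan
def res(p):
    x,y,h,ze=p;r=[]
    for n,z,rad,m in(("scene",.095,.032,[322,122,445,N]),("scene",.088,.042,[297,N,466,N]),("scene",h,.045,[293,N,473,N]),("scene",0,.045,[302,N,471,343]),("top",h,.045,[75,83,272,280])):
        o,k=S if n=="scene" else T
        r.append(ext(n,x,y,z,rad,o,k)-np.array(m)/k)
    for s,m in((1,(174,43)),(-1,(178,332))): r.append((proj("top",(x+s*.068,y,ze))-T[0]+.5)-np.array(m)/6)
    r=np.concatenate(r);return r[~np.isnan(r)]
f=least_squares(res,[.571,-.156,.07,.04],loss="soft_l1",x_scale=.01);print(f.x.round(4),res(f.x).round(2))
E
```

```text
Traceback (most recent call last):
  File "h.py", line 12, in proj
    m=vision.camera_model(name);K=np.array(m["K"]);E=np.array(m["extrinsics"])
ValueError: time passes only in moves, steps and waits
```

```bash
sed -i 's/vision.camera_model(name)/cm(name)/; 2a from functools import lru_cache\n@lru_cache\ndef cm(n): return vision.camera_model(n)' h.py
python3 - <<'E'
from h import *
from scipy.optimize import least_squares
t=np.linspace(0,2*np.pi,72)
def ext(n,x,y,z,r,o,k):
    P=np.array([proj(n,(x+r*np.cos(a),y+r*np.sin(a),z)) for a in t]);P=(P-o+.5)*k-.5
    return np.r_[P.min(0),P.max(0)]/k
S=(np.array([150,110]),5);T=(np.array([160,140]),6);N=np.nan
def res(p):
    x,y,h,ze=p;r=[]
    for n,z,rad,m in(("scene",.095,.032,[322,122,445,N]),("scene",.088,.042,[297,N,466,N]),("scene",h,.045,[293,N,473,N]),("scene",0,.045,[302,N,471,343]),("top",h,.045,[75,83,272,280])):
        o,k=S if n=="scene" else T
        r.append(ext(n,x,y,z,rad,o,k)-np.array(m)/k)
    for s,m in((1,(174,43)),(-1,(178,332))): r.append((proj("top",(x+s*.068,y,ze))-T[0]+.5)-np.array(m)/6)
    r=np.concatenate(r);return r[~np.isnan(r)]
f=least_squares(res,[.571,-.156,.07,.04],loss="soft_l1",x_scale=.01);print(f.x.round(4),res(f.x).round(2))
o=sensors.get_obs();Q=R.from_quat(np.roll(o["eef_rot"],-1))
print(o["time_s"],(Q.inv().apply(np.array([.4405,-.349,.070])-o["eef_pos"])*1000).round(1))
E
```

```text
[ 0.5745 -0.155   0.0638  0.0489] [-1.03 -0.57 -0.19  0.12 -0.37  0.2  -0.46 -0.38  0.27  1.48  0.28  0.17
 -0.38 -0.76  0.19 -0.46  0.5  -0.95]
0.2 [246.9 -69.7 160.9]
```

carry_out(
  deltas="60 -17 25 0 0 0.1 0; 120 -35 50 0 0 0.25 0; 180 -52 85 0 0 0.4 0; 230 -65 115 0 0 0.5 0; 247 -70 125 0 0 0.524 0; 247 -70 130 0 0 0.524 0; 247 -70 130 0 0 0.524 0",
)

```text
time_s: 1.08
eef_pos: [0.4402, -0.3494, 0.1011]
eef_rot: [-0.0, 0.999, -0.039, -0.0]
wrist_force: [-0.6, -0.4, 0.2]
opening: 0.997
grasp_force: 0.0
```

```bash
python3 - <<'E'
from h import *
snap("scene","e.png",(150,110,310,240),5)
E
```

```text
(no output)
```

View pics/e.png

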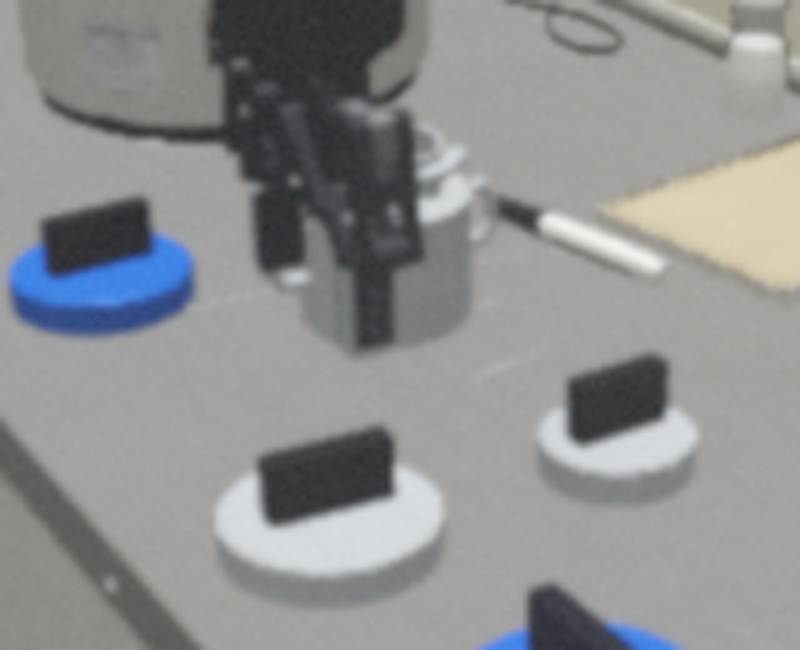

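The open fingers, at (280,240) and (375,330), straddle the line of the big lid's bar and are free of both lids. I'll descend and grip.

carry_out(
  deltas="0 0 40 0 0 0 0; 0 0 70 0 0 0 0; 0 0 77 0 0 0 0; 0 0 77 0 0 0 0.5; 0 0 77 0 0 0 1; 0 0 77 0 0 0 1; 0 0 77 0 0 0 1; 0 0 77 0 0 0 1; 0 0 77 0 0 0 1; 0 0 77 0 0 0 1",
)

```text
time_s: 2.38
eef_pos: [0.4412, -0.3497, 0.0252]
eef_rot: [0.001, 0.999, -0.039, 0.001]
wrist_force: [-1.2, -0.4, 5.6]
opening: 0.155
grasp_force: 59.5
```

carry_out(
  deltas="0 0 -20 0 0 0 1; 0 0 -60 0 0 0 1; 0 0 -100 0 0 0 1; 0 0 -125 0 0 0 1; 0 0 -125 0 0 0 1; 0 0 -125 0 0 0 1",
)

```text
time_s: 3.12
eef_pos: [0.4399, -0.3483, 0.1477]
eef_rot: [-0.001, 0.999, -0.039, -0.001]
wrist_force: [-0.7, 1.1, -0.6]
opening: 0.153
grasp_force: 58.8
```

```bash
python3 - <<'E'
from h import *
snap("scene","f.png",(150,70,310,190),5)
o=sensors.get_obs();Q=R.from_quat(np.roll(o["eef_rot"],-1));M=Q.as_matrix()
print(M.round(4),o["eef_pos"],o["wrist_force"],(Q.inv().apply(np.array([.574,-.155,.150])-o["eef_pos"])*1000).round(1),np.degrees(np.arctan2(M[1,0],M[0,0])))
E
```

```text
[[ 0.9969 -0.0781 -0.0021]
 [-0.0781 -0.9969  0.0025]
 [-0.0023 -0.0024 -1.    ]] [ 0.43977667 -0.34813385  0.14731736] [-0.49394265  0.15928278 -2.48237132] [ 118.7 -203.    -2.5] -4.481584837038304
```

View pics/f.png

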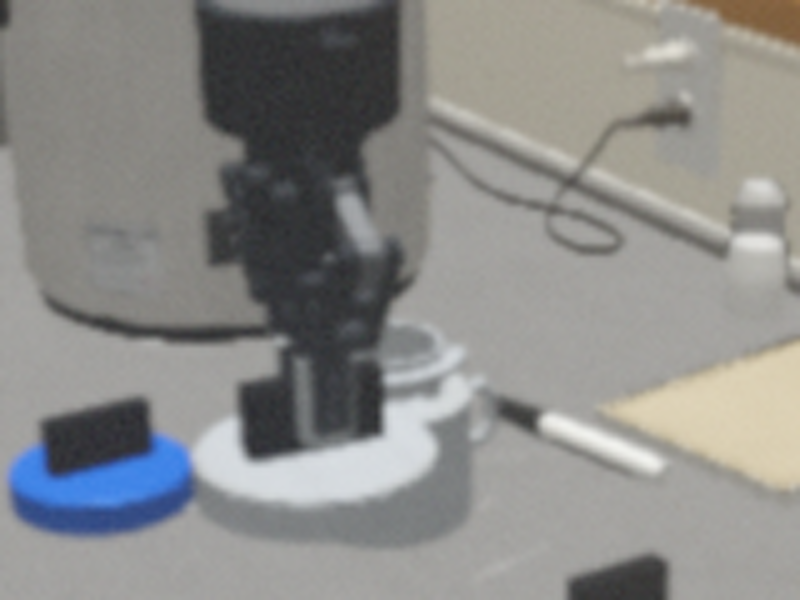

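```bash
python3 - <<'E'
from h import *
t=np.linspace(0,2*np.pi,72)
for x,y in((.4398,-.3481),(.4358,-.3481),(.4398,-.3441)):
  P=np.array([proj("scene",(x+.049*np.cos(a),y+.049*np.sin(a),.142)) for a in t]);P=(P-[150,70]+.5)*5-.5
  print(P.min(0).round(),P.max(0).round())
print([((proj("scene",(.4398+s*.03*.9969+dx,-.3481-s*.03*.0784+e*.007,.142+h))-[150,70]+.5)*5-.5).round() for dx in (0,) for h in(0,.031) for e in(-1,1) for s in(-1,1)])
E
```

```text
[191. 397.] [436. 495.]
[182. 399.] [427. 498.]
[187. 394.] [431. 491.]
[array([251., 464.]), array([390., 435.]), array([236., 452.]), array([374., 424.]), array([247., 391.]), array([388., 363.]), array([231., 379.]), array([371., 353.])]
```

carry_out(
  deltas="20 -35 -10 0 0 0.06 1; 45 -78 -10 0 0 0.18 1; 72 -123 -10 0 0 0.3 1; 95 -163 -10 0 0 0.4 1; 112 -192 -10 0 0 0.45 1; 119 -203 -10 0 0 0.45 1; 119 -203 -10 0 0 0.45 1; 119 -203 -10 0 0 0.45 1",
)

```text
time_s: 4.18
eef_pos: [0.5743, -0.157, 0.1586]
eef_rot: [0.0, 0.965, -0.261, -0.001]
wrist_force: [0.2, 0.1, -1.6]
opening: 0.15
grasp_force: 58.9
```

```bash
python3 - <<'E'
from h import *
snap("scene","g.png",(160,80,280,190),5)
o=sensors.get_obs();Q=R.from_quat(np.roll(o["eef_rot"],-1));M=Q.as_matrix()
print(o["q"],o["eef_pos"],o["wrist_force"],(Q.inv().apply(np.array([.574,-.155,.116])-o["eef_pos"])*1000).round(1),np.degrees(np.arctan2(M[1,0],M[0,0])))
E
```

```text
[-4.66043386e-01  2.98152841e-01  1.61763153e+00 -4.04105391e-04
  1.22653377e+00  1.63414725e+00] [ 0.57438577 -0.15718813  0.15890835] [ 0.71402321 -0.87878355 -2.61745008] [-1.4 -1.7 42.9] -30.324245613849097
```

View pics/g.png

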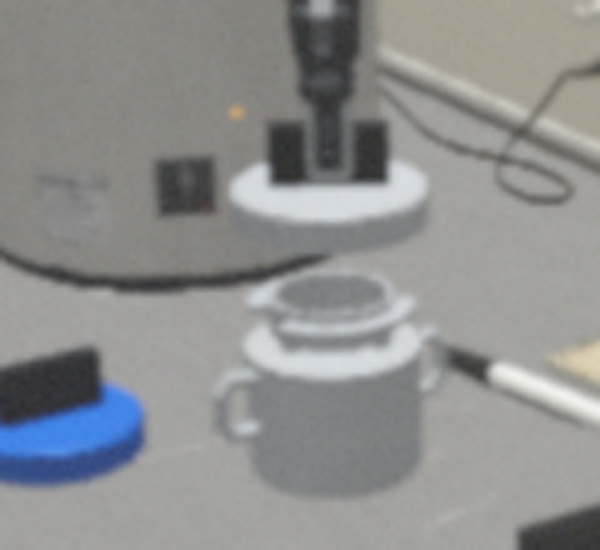

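```bash
python3 - <<'E'
from h import *
t=np.linspace(0,2*np.pi,72)
def e(n,x,y,z,r):
  P=np.array([proj("scene",(x+r*np.cos(a),y+r*np.sin(a),z)) for a in t]);P=(P-[160,80]+.5)*5-.5
  print(n,P.min(0).round(1),P.max(0).round(1))
e("lidtop",.5744,-.1572,.1537,.049);e("lidbot",.5744,-.1572,.1337,.049)
for x,y in((.574,-.155),(.574,-.158),(.577,-.155)):
  e("rim",x,y,.095,.032);e("land",x,y,.088,.042);e("sh",x,y,.064,.045);e("base",x,y,0,.045)
E
```

```text
lidtop [228.7 150.3] [428.6 213.6]
lidbot [230.8 187.9] [429.1 253.7]
rim [266.  269.3] [393.2 315.2]
land [246.8 275.2] [413.3 336.2]
sh [243.2 316. ] [419.9 383.9]
base [249.3 426.6] [421.5 500.6]
rim [268.7 271. ] [396.2 317.1]
land [249.4 276.9] [416.3 338.2]
sh [245.8 317.8] [422.9 386. ]
base [251.9 428.6] [424.5 502.8]
rim [271.3 268.2] [398.4 314. ]
land [252.1 274.1] [418.4 335. ]
sh [248.4 314.9] [424.9 382.6]
base [254.4 425.4] [426.5 499.2]
```

The lid is level over the jar: lid at (330,200), jar rim at (333,295), body 243 to 424. That puts it within about 2 mm of the axis, so I'll lower it.

carry_out(
  deltas="0 -1 15 0 0 0 1; 0 -1 30 0 0 0 1; 0 -1 38 0 0 0 1; 0 -1 40 0 0 0 1; 0 -1 40 0 0 0 1; 0 -1 40 0 0 0 1",
)

```text
time_s: 4.97
eef_pos: [0.576, -0.1554, 0.1199]
eef_rot: [0.0, 0.965, -0.261, 0.001]
wrist_force: [0.8, 1.6, -2.4]
opening: 0.148
grasp_force: 58.9
```

carry_out(
  deltas="0 0 2 0 0 0 1; 0 0 3 0 0 0 1; 0 0 4 0 0 0 1; 0 0 4 0 0 0 1",
)

```text
time_s: 5.48
eef_pos: [0.5756, -0.1552, 0.1153]
eef_rot: [0.0, 0.965, -0.261, -0.0]
wrist_force: [0.4, 0.2, -0.8]
opening: 0.148
grasp_force: 59.1
```

carry_out(
  deltas="0 0 1 0 0 0 1; 0 0 1 0 0 0 1",
)

```text
time_s: 5.72
eef_pos: [0.5757, -0.1552, 0.1152]
eef_rot: [0.0, 0.965, -0.261, 0.0]
wrist_force: [-2.6, 1.4, 4.9]
opening: 0.155
grasp_force: 60.0
```

carry_out(
  deltas="0 0 0 0 0 -0.1 1; 0 0 0 0 0 -0.2 1; 0 0 0 0 0 -0.3 1; 0 0 0 0 0 -0.4 1; 0 0 0 0 0 -0.48 1; 0 0 0 0 0 -0.524 1; 0 0 0 0 0 -0.524 1",
)

```text
time_s: 6.6
eef_pos: [0.5756, -0.1552, 0.1141]
eef_rot: [-0.0, 1.0, -0.002, -0.0]
wrist_force: [-0.1, 0.3, -3.1]
opening: 0.153
grasp_force: 59.0
```

The upward force vanished and z fell by 1 mm, so the lugs are over the notches. I'll lower it through.

carry_out(
  deltas="0 0 3 0 0 0 1; 0 0 6 0 0 0 1; 0 0 8 0 0 0 1; 0 0 9 0 0 0 1; 0 0 9 0 0 0 1",
)

```text
time_s: 7.22
eef_pos: [0.5756, -0.1552, 0.1052]
eef_rot: [-0.0, 1.0, -0.002, -0.0]
wrist_force: [-0.0, -0.0, -1.7]
opening: 0.154
grasp_force: 59.0
```

carry_out(
  deltas="0 0 1 0 0 0 1; 0 0 1 0 0 0 1",
)

```text
time_s: 7.48
eef_pos: [0.5756, -0.1552, 0.1043]
eef_rot: [0.0, 1.0, -0.002, 0.0]
wrist_force: [0.9, -0.4, -2.2]
opening: 0.149
grasp_force: 59.0
```

carry_out(
  deltas="0 0 0.7 0 0 0 1; 0 0 0.7 0 0 0 1",
)

```text
time_s: 7.72
eef_pos: [0.5757, -0.1552, 0.1042]
eef_rot: [0.0, 1.0, -0.002, 0.0]
wrist_force: [-3.0, 0.6, 5.1]
opening: 0.151
grasp_force: 59.8
```

carry_out(
  deltas="0 0 0 0 0 0.1 1; 0 0 0 0 0 0.22 1; 0 0 0 0 0 0.35 1; 0 0 0 0 0 0.48 1; 0 0 0 0 0 0.61 1; 0 0 0 0 0 0.74 1; 0 0 0 0 0 0.86 1; 0 0 0 0 0 0.95 1; 0 0 0 0 0 1 1; 0 0 0 0 0 1 1",
)

```text
time_s: 8.98
eef_pos: [0.5754, -0.1561, 0.1043]
eef_rot: [0.001, 0.877, -0.481, 0.0]
wrist_force: [-4.6, -2.1, 4.9]
opening: 0.156
grasp_force: 59.9
```

```bash
cat > s.py <<'E'
from h import *
o=sensors.get_obs();M=R.from_quat(np.roll(o["eef_rot"],-1)).as_matrix()
print(np.degrees(np.arctan2(M[1,0],M[0,0])),o["eef_pos"],o["wrist_force"],o["torque"],o["q"][5],o["joint_efforts"][5])
E
python3 s.py
```

```text
-57.535844992907684 [ 0.57539182 -0.15605827  0.10427799] [-4.60236967 -2.08034706  4.94920125] [-0.31247177  0.74143409  0.17096376] 2.112922851750794 0.3900262154638767
```

carry_out(
  deltas="0 0 0 0 0 0.02 1; 0 0 0 0 0 0.04 1; 0 0 0 0 0 0.04 1; 0 0 0 0 0 0.04 1",
)

```text
time_s: 9.48
eef_pos: [0.5748, -0.1562, 0.1043]
eef_rot: [0.001, 0.867, -0.498, -0.0]
wrist_force: [-6.8, -2.0, 7.3]
opening: 0.151
grasp_force: 61.3
```

```bash
python3 s.py
```

```text
-59.70796479932226 [ 0.57484962 -0.1561769   0.10428054] [-6.75306235 -2.02088689  7.32201579] [-0.3621434   1.15068096  0.88547641] 2.1512519366826695 0.9024198353290558
```

carry_out(
  deltas="0 0 0 0 0 0.02 1; 0 0 0 0 0 0.04 1; 0 0 0 0 0 0.04 1",
)

```text
time_s: 9.85
eef_pos: [0.5748, -0.1562, 0.1043]
eef_rot: [0.002, 0.858, -0.514, -0.0]
wrist_force: [-7.1, -2.9, 6.1]
opening: 0.155
grasp_force: 73.4
```

```bash
python3 s.py
```

```text
-61.90261335759014 [ 0.5747739  -0.15621826  0.1043496 ] [-7.12365766 -2.91221788  6.13594789] [-0.36695328  1.19572765  1.71046099] 2.190106858026327 1.791580282151699
```

carry_out(
  deltas="0 0 0 0 0 0 0.5; 0 0 0 0 0 0 0; 0 0 0 0 0 0 0; 0 0 0 0 0 0 0; 0 0 0 0 0 0 0; 0 0 -30 0 0 0 0; 0 0 -80 0 0 0 0; 0 0 -130 0 0 0 0; 0 0 -130 0 0 0 0",
)

```text
time_s: 10.98
eef_pos: [0.5783, -0.1564, 0.2392]
eef_rot: [-0.0, 0.857, -0.516, 0.005]
wrist_force: [0.2, 0.2, -1.3]
opening: 0.999
grasp_force: 0.0
```

carry_out(
  deltas="60 0 0 0 0 0 0; 120 0 0 0 0 0 0; 180 0 0 0 0 0 0; 240 0 0 0 0 0 0; 250 0 0 0 0 0 0; 250 0 0 0 0 0 0",
)

```text
time_s: 11.72
eef_pos: [0.6919, -0.3763, 0.2313]
eef_rot: [-0.0, 0.856, -0.516, -0.001]
wrist_force: [0.1, 0.0, -0.2]
opening: 1.003
grasp_force: 0.0
```

```bash
python3 s.py; python3 - <<'E'
from h import *
snap("top","t.png",(160,130,290,230),3)
snap("scene","u.png",(150,110,310,210),3)
a=cv2.imread("pics/t.png");b=cv2.imread("pics/u.png");w=480;P=np.zeros((600,w,3),np.uint8);P[:300,:390]=a;P[300:,:480]=b;cv2.imwrite("pics/v.png",P)
E
```

```text
-62.170776828811526 [ 0.69194983 -0.3762666   0.23130342] [ 0.10512659  0.03306159 -0.23061272] [ 0.01711806 -0.03260661 -0.02172515] 2.0075657790028476 -0.03699231427162886
```

View pics/v.png

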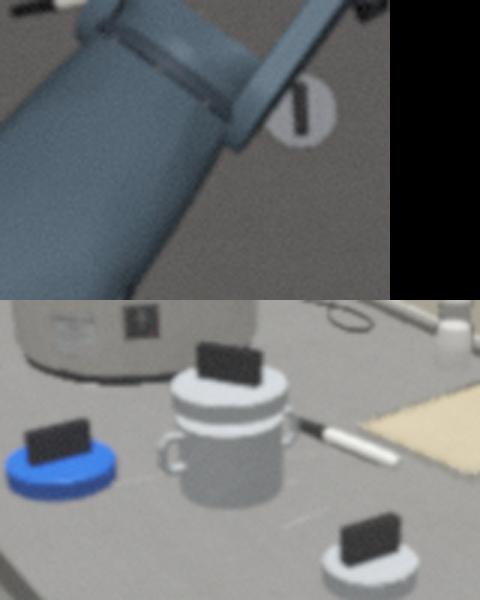

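The scene view shows the lid seated level on the jar at (230,390), its bar running from (198,360) to (262,368), with the small lid undisturbed. I'll check the bar's angle.

```bash
python3 - <<'E'
from h import *
for z0 in(.079,.090):
 for a in(-50,-55,-60,-63):
  c,s=np.cos(np.radians(a)),np.sin(np.radians(a))
  print(z0,a,[((proj("scene",(.5745+l*c-w*s,-.156+l*s+w*c,z0+h))-[150,110]+.5)*3-.5).round().astype(int).tolist() for l,w,h in((-.03,-.007,.051),(.03,-.007,.051),(-.03,-.007,.02),(.03,-.007,.02))])
E
```

```text
0.079 -50 [[191, 45], [259, 52], [192, 80], [259, 87]]
0.079 -55 [[191, 43], [257, 53], [193, 79], [257, 88]]
0.079 -60 [[192, 42], [254, 54], [194, 77], [255, 89]]
0.079 -63 [[193, 42], [253, 54], [194, 77], [254, 90]]
0.09 -50 [[190, 32], [258, 39], [192, 67], [259, 75]]
0.09 -55 [[191, 31], [256, 40], [192, 66], [257, 76]]
0.09 -60 [[192, 30], [254, 41], [193, 65], [255, 77]]
0.09 -63 [[192, 29], [253, 41], [194, 64], [254, 77]]
```

carry_out(
  deltas="-10 50 0 0 0 0 0; -20 105 0 0 0 0 0; -30 160 0 0 0 0 0; -40 215 0 0 0 0 0; -50 270 0 0 0 0 0; -60 325 0 0 0 0 0; -70 380 0 0 0 0 0; -80 430 0 0 0 0 0; -80 455 0 0 0 0 0; -80 455 0 0 0 0 0; -80 455 0 0 0 0 0",
)

```text
time_s: 13.2
eef_pos: [0.254, -0.5172, 0.2342]
eef_rot: [0.0, 0.857, -0.515, 0.0]
wrist_force: [0.3, 0.0, -0.0]
opening: 0.999
grasp_force: 0.0
```

```bash
python3 - <<'E'
from h import *
snap("top","w.png",(160,145,235,195),8)
o=sensors.get_obs();print(o["eef_pos"],o["time_s"])
for a in(-50,-55,-60,-63):
  c,s=np.cos(np.radians(a)),np.sin(np.radians(a))
  print(a,[((proj("top",(.575+l*c,-.156+l*s,.130))-[160,145]+.5)*8-.5).round().astype(int).tolist() for l in(-.03,.03)])
E
```

```text
[ 0.25419448 -0.5172067   0.23399151] 13.25
-50 [[139, 239], [275, 121]]
-55 [[134, 233], [280, 127]]
-60 [[129, 226], [284, 133]]
-63 [[127, 222], [286, 137]]
```

View pics/w.png

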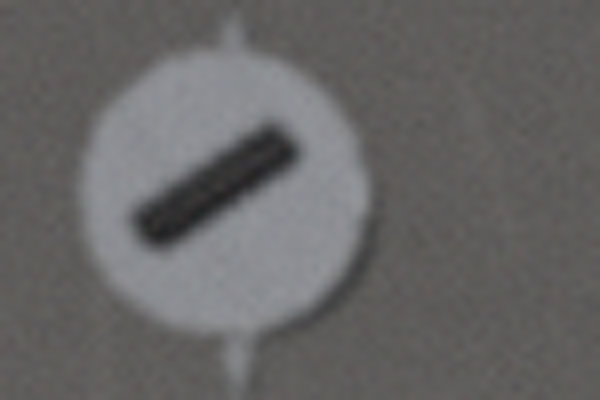

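The bar runs from about (144,230) to (285,137), close to the −60° model. I'll measure it exactly.

```bash
python3 - <<'E'
from h import *
g=cv2.cvtColor(cv2.imread("pics/w.png"),cv2.COLOR_BGR2GRAY)
m=np.zeros_like(g);cv2.circle(m,(222,185),115,255,-1)
for th in(75,90,105):
  ys,xs=np.nonzero((g<th)&(m>0));pts=np.c_[xs,ys].astype(np.float32);c=pts.mean(0)
  w,v=np.linalg.eigh(np.cov((pts-c).T));d=v[:,1]*60
  p=[at_z("top",*(160+(c[0]+s*d[0]+.5)/8-.5,145+(c[1]+s*d[1]+.5)/8-.5),.130) for s in(-1,1)]
  e=p[1]-p[0];print(th,len(xs),c,np.degrees(np.arctan(e[1]/e[0])),(p[0]+p[1])/2)
p=[at_z("top",160+(x+.5)/8-.5,145+(y+.5)/8-.5,.049) for x,y in((233,18),(237,390))];e=p[0]-p[1];print("ears",np.degrees(np.arctan(e[1]/e[0])),e)
E
```

```text
75 7067 [215.42535 187.40399] -57.95537152835513 [ 0.57236554 -0.1588571   0.13      ]
90 8271 [215.18994 187.28267] -58.07100020541528 [ 0.57240798 -0.15877977  0.13      ]
105 9522 [215.0353  187.24628] -58.02929939789217 [ 0.57242139 -0.15872867  0.13      ]
ears -0.5514713006405793 [ 0.13258104 -0.00127613  0.        ]
```

The bar reads about 2° short of the nominal stop. The side force while tightening points to one lug touching first, with the lid slightly off centre. I have plenty of time, so I'll regrip and tighten it centred.

carry_out(
  deltas="-15 -40 0 0 0 0 0; -34 -90 0 0 0 0 0; -53 -140 0 0 0 0 0; -72 -190 0 0 0 0 0; -91 -240 0 0 0 0 0; -110 -290 0 0 0 0 0; -129 -340 0 0 0 0 0; -148 -390 0 0 0 0 0; -163 -430 0 0 0 0 0; -169 -450 0 0 0 0 0; -169 -450 0 0 0 0 0; -169 -450 0 0 0 0 0",
)

```text
time_s: 14.75
eef_pos: [0.5712, -0.1589, 0.2334]
eef_rot: [0.0, 0.857, -0.516, -0.0]
wrist_force: [0.1, -0.7, -0.9]
opening: 1.001
grasp_force: 0.0
```

```bash
python3 s.py; python3 - <<'E'
from h import *
o=sensors.get_obs();Q=R.from_quat(np.roll(o["eef_rot"],-1))
print((Q.inv().apply(np.array([.5735,-.157,.1055])-o["eef_pos"])*1000).round(1))
E
```

```text
-62.128220272269516 [ 0.57115599 -0.15889025  0.23344352] [ 0.14591773 -0.67958195 -0.87101967] [ 0.03302997 -0.00614433  0.01833535] 2.1841823683921806 0.004914878663839772
[ -0.6  -3.  127.9]
```

carry_out(
  deltas="0 -3 40 0 0 -0.05 0; 0 -3 85 0 0 -0.05 0; 0 -3 115 0 0 -0.05 0; 0 -3 128 0 0 -0.05 0; 0 -3 128 0 0 -0.05 0; 0 -3 128 0 0 -0.05 0.5; 0 -3 128 0 0 -0.05 1; 0 -3 128 0 0 -0.05 1; 0 -3 128 0 0 -0.05 1; 0 -3 128 0 0 -0.05 1; 0 -3 128 0 0 -0.05 1; 0 -3 128 0 0 -0.05 1",
)

```text
time_s: 16.25
eef_pos: [0.5749, -0.157, 0.1062]
eef_rot: [-0.0, 0.869, -0.494, 0.001]
wrist_force: [1.7, 2.8, 5.2]
opening: 0.154
grasp_force: 59.4
```

```bash
python3 s.py
```

```text
-59.23586127488971 [ 0.57491761 -0.15695524  0.10619717] [1.68234387 2.75234374 5.21949288] [ 0.34533244 -0.22561074  0.38559576] 2.138802272878501 0.3684971295297146
```

carry_out(
  deltas="0 0 0 0 0 0.02 1; 0 0 0 0 0 0.04 1; 0 0 0 0 0 0.04 1; 0 0 0 0 0 0.04 1",
)

```text
time_s: 16.75
eef_pos: [0.5749, -0.1569, 0.1062]
eef_rot: [0.0, 0.86, -0.511, 0.001]
wrist_force: [0.9, 2.0, 6.2]
opening: 0.155
grasp_force: 68.6
```

```bash
python3 s.py
```

```text
-61.42285884981212 [ 0.5749191  -0.15693876  0.10623788] [0.91906838 1.95012214 6.22487619] [ 0.34977439 -0.21277653  1.21193861] 2.177501493994291 1.16318017244339
```

The load is now an almost pure 1.2 N·m torque with negligible side force, so both lugs are hard on the stop. I'll let go and retreat.

carry_out(
  deltas="0 0 0 0 0 0 0.5; 0 0 0 0 0 0 0; 0 0 0 0 0 0 0; 0 0 0 0 0 0 0; 0 0 0 0 0 0 0; 0 0 -30 0 0 0 0; 0 0 -80 0 0 0 0; 0 0 -130 0 0 0 0; 0 0 -130 0 0 0 0; 0 0 -130 0 0 0 0",
)

```text
time_s: 18.0
eef_pos: [0.574, -0.1569, 0.2351]
eef_rot: [0.0, 0.859, -0.512, -0.0]
wrist_force: [-0.6, -0.2, -0.4]
opening: 1.001
grasp_force: 0.0
```

```bash
python3 - <<'E'
from h import *
a=cv2.imread("pics/u.png").astype(int);snap("scene","x.png",(150,110,310,210),3);b=cv2.imread("pics/x.png").astype(int)
d=np.abs(a-b).max(2)
print("lid/jar change",d[30:210,155:300].mean(),"elsewhere",d[200:290,320:420].mean(),sensors.get_obs()["wrist_force"])
print(ctrl.hand_in())
E
```

```text
lid/jar change 2.1330268199233715 elsewhere 2.0643333333333334 [-0.66770194 -0.40104504  0.62160366]
the job is handed in; nothing more can be done
None
```

The larger lid is on the jar, dropped through the notches, screwed clockwise to its stop and let go; the small lid and blue look-alikes were left alone, and I handed the job in at about 18 s.

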